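# Turn the back-to-front washing-powder carton in its sleeve

## Robot

A 6-joint arm with a two-finger parallel gripper is mounted at the origin on a cart in front of the work surface, level with it; the furniture and walls round the work are solid. World frame = base frame: x ahead of the robot, y to its left, z up, the work surface at z = 0. Lengths are in m, angles in rad, forces in N, time in s.
With the tool pointing down it reaches from about 0.375 to 0.925 m from the base axis. Payload 5.7 kg.
Tool frame: the origin (TCP) lies at the very end of the fingers, on their centre line; the grasp point (between the pads) lies 19 mm behind it (manip.grip_point_offset is the z of the grasp point in the tool frame, in m); z points along the fingers, y is the line along which they close (so a half turn about z gives the same grasp; the last joint's range is limited). The gripper opens to 88 mm and grips with 3 to 60 N. Pads are 20 mm wide; open, the fingers measure 115 mm over their backs; the gripper's body (75 mm by 178 mm) begins 61 mm behind the grasp point.
Start: joints at [1.025, 0.359, 1.51, -0, 1.272, -0.115], TCP at [0.251, 0.545, 0.223] pointing down, gripper open.
Joint ranges: [-2.97, 2.97], [-1.01, 2.36], [0.21, 2.38], [-0.96, 4.11], [0.2, 2.71], [-2.98, 2.98]. Speed limits (rad/s): [2.39, 2.39, 3.14, 3.14, 3.14, 3.14].

## Interface

Orientations are given as a rotation vector (axis times angle).
In Python, from rig import manip, jaws, ik, optics, job gives the robot as it stands. Calls block until the motion is done:
- manip.goto(position, orientation): joint-space move of the TCP to a pose.
- manip.line_to(position, ori=None, v=0.15, force_limit=None): straight line of the TCP; ori=None keeps the orientation; v is the mean speed in m/s. With force_limit (N) it stops when the force on the tool has changed by that much, and returns True; else False.
- manip.set_joints(angles): joint-space move.
- jaws.release() and jaws.grab(): open the fingers fully, or close them until they stop; the grip force is fixed at half the most.
- manip.hold(seconds).
- ik(position, orientation): joint angles nearest the present ones, or None.
- optics.capture(name): name is "side" or "top"; returns (picture, depth): 480x640x3 uint8, red, green, blue; 480x640 float32, m along the optical axis (not along the pixel's ray), 0 where there is no reading.
- optics.camera_model(name): a dict with "K" (3x3 intrinsics, pixels), "cam_to_world" (4x4, takes a point from camera to world coordinates). Camera axes: x right, y down, z forward; pixel columns grow to the right and rows downward; lengths in m; the calibration is good to about 2 mm. A picture is of the moment at which its call begins. camera_model takes no time and is no camera call.
A pose or a line that the arm cannot do raises manip.Unreachable and nothing moves.
- job.close_job(): hands the job in; it is judged then, once.
Readings, each from a call of its own:
- manip.current_time_s(): time.
- manip.current_joint_positions(): joint angles.
- manip.current_qvel(): joint speeds.
- manip.current_joint_torque(): joint torques, N m.
- manip.current_ee_pos(): TCP position.
- manip.current_orientation(): TCP orientation.
- manip.current_force(): force on the tool from outside, world axes, zero at the start.
- manip.current_moment(): the same for the moment, N m.
- manip.current_gripper_width(): finger opening in m.
- manip.current_finger_force(): force on a finger pad.
Only numpy, scipy, OpenCV 4.12 (cv2) and the standard library are available. Lean on these libraries where they do the work, as an engineer would, in place of code of your own. Each camera call takes 0.05 s, during which the arm holds its last target. There are 200 camera calls.

## Task

Two like washing-powder cartons stand aslant in open-topped sleeves screwed to the worktop; the dark metal pouring spout of each should stand over the cut-down end of its sleeve, which points to the back right, the tap's side, but one carton was put in the wrong way round. Slide that carton straight up out of its sleeve, turn it half round, slide it back fully home in the same sleeve, without dropping it, with its spout over the cut-down end, and let go. Leave the other carton as it is.

Things in the scene. Friction and masses are not known exactly. Their poses are not given: they have to be found in the camera images.
- carton_a: the carton that stands the wrong way round: upright rigid blue-and-white box 48 (x) by 101 (y) by 154 mm tall, 0.2 to 0.45 kg, spout on its -y end. Origin: centre of its underside (4 mm above the worktop when home); z up. The upper 80 mm stand free above the sleeve, to be gripped across the 48 mm from above.
- carton_a_spout (a point): the carton's dark metal pouring spout, 26 mm wide, that sticks out 20 mm from the narrow -y end near the top: a point 65 mm from the carton's upright middle axis along its own -y and 127 mm above its underside; axes as the carton's. It points over the sleeve's tall end (sleeve's +y) at the start and must point over the cut-down end (sleeve's -y).
- sleeve_a: fixed white metal sleeve round the foot of carton_a. Pocket 64 (x) by 117 mm (y), 8 mm play a side; walls 3 mm, flared lips up to 75 mm above the worktop, 10 mm outside the pocket; floor 4 mm up. Its narrow -y end, to the back right seen from the robot, is cut down to an 18 mm sill between corner strips. Origin: underside centre, on the worktop; z up. Carton_b's is over 0.2 m off.
- carton_b: bystander: a carton identical to carton_a in the other sleeve, already the right way round. Same origin and axes as carton_a. Do not disturb it.
Things that resemble listed ones, but are neither listed nor needed, are in the scene too. Leave any blue or red look-alike of the sleeve_a alone.

How it is judged:
By the outcome, as a careful person would: the job done as asked, in the order asked, and still so for the second after the job is handed in, with the robot touching nothing.
It also fails if it takes over 42 s, if anything falls off the work surface, if the arm or the gripper's body presses on something with over 40 N, if the wrist force passes 120 N, or if a joint passes its speed limit or range.

## Working session

There is one attempt and no reset: what is moved stays moved. The work goes in short steps, each a Python script; the robot and the scene stay as the last script left them, time stands still between calls to the robot, and variables do not carry over. Pictures are saved under pics/ and viewed, at most 10 in all, crops included, and the job is handed in when it is done.

```bash
mkdir -p pics
python3 - <<'E'
from rig import manip, optics
import cv2, numpy as np
for n in ("top","side"):
    p,d=optics.capture(n); np.savez(f"pics/{n}0.npz",p=p,d=d)
    cv2.imwrite(f"pics/{n}0.png",p[:,:,::-1]); m=optics.camera_model(n); print(n,np.round(m["K"],1).tolist(),np.round(m["cam_to_world"],3).tolist(), (d>0).mean())
print(manip.current_time_s(),manip.current_orientation(),manip.grip_point_offset)
E
```

```text
top [[469.5, 0.0, 322.2], [0.0, 469.5, 242.8], [0.0, 0.0, 1.0]] [[-0.012, -0.997, 0.081, 0.416], [-1.0, 0.014, 0.015, 0.024], [-0.016, -0.081, -0.997, 0.952], [0.0, 0.0, 0.0, 1.0]] 0.9959212239583334
side [[470.1, 0.0, 321.3], [0.0, 470.1, 241.4], [0.0, 0.0, 1.0]] [[0.861, -0.305, 0.406, 0.172], [-0.508, -0.492, 0.708, -0.561], [-0.016, -0.816, -0.578, 0.598], [0.0, 0.0, 0.0, 1.0]] 0.995947265625
0.1 [-6.71435183e-01 -3.06846660e+00  2.44355070e-03] -0.0187
```

View pics/top0.png

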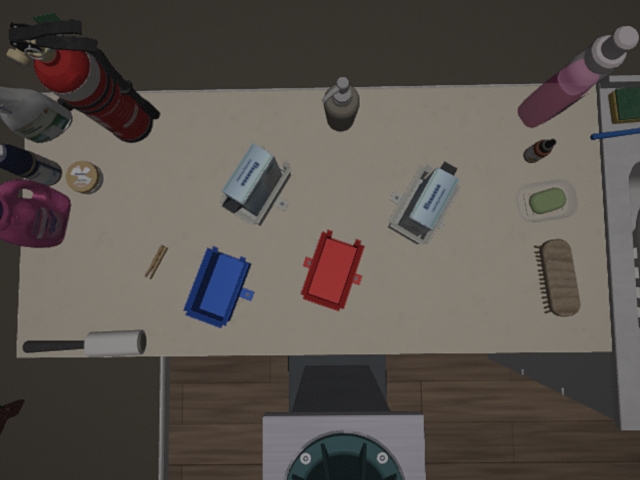

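View pics/side0.png

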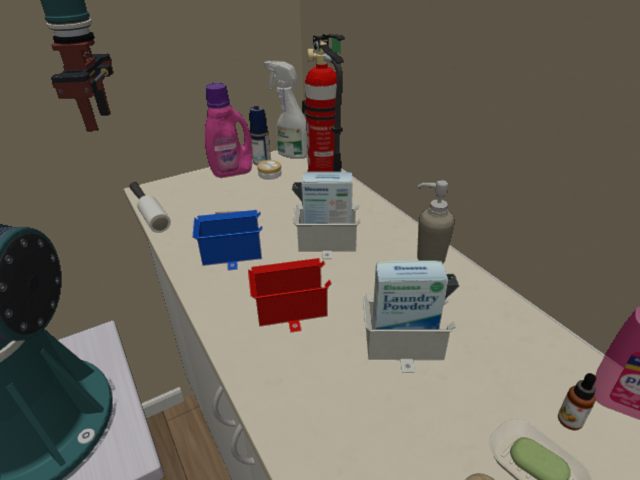

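The top view shows two cartons in white sleeves. The left one, at about (252,182), has its dark spout at (232,205), front left. The right one, at about (428,200), has its spout at (450,168), back right, which is correct. The blue (218,287) and red (333,270) sleeves are look-alikes. So carton_a should be the left one; I'll confirm that in a crop and measure it from depth.

```bash
cat > h.py <<'E'
import numpy as np, cv2
from rig import optics
def cloud(n,p=None,d=None):
    if d is None: p,d=optics.capture(n)
    m=optics.camera_model(n); K=m["K"]; T=np.array(m["cam_to_world"])
    v,u=np.mgrid[:480,:640]
    c=np.stack([(u-K[0][2])*d/K[0][0],(v-K[1][2])*d/K[1][1],d],-1)
    return p,np.where((d>0)[...,None],c@T[:3,:3].T+T[:3,3],np.nan)
def rect(P):
    (c,(w,h),a)=cv2.minAreaRect((P*1000).astype(np.float32))
    b=cv2.boxPoints((c,(w,h),a)); e=b[1]-b[0]; f=b[2]-b[1]
    L=e if np.hypot(*e)>np.hypot(*f) else f
    L=L*(1 if L[0]>0 else -1)
    return np.round(c,1),np.round(sorted((w,h)),1),np.round(np.degrees(np.arctan2(L[1],L[0])),2)
def sel(W,box,z0,z1):
    x0,x1,y0,y1=box
    k=(W[...,0]>x0)&(W[...,0]<x1)&(W[...,1]>y0)&(W[...,1]<y1)&(W[...,2]>z0)&(W[...,2]<z1)
    return k
E
python3 - <<'E'
from h import *
for n in("top","side"):
    z=np.load(f"pics/{n}0.npz"); p,W=cloud(n,z["p"],z["d"])
    if n=="top":
        for nm,uv in(("L",(250,182)),("R",(430,200))): print(nm,W[uv[1],uv[0]])
        t=cv2.resize(p[130:240,200:310],(500,500),interpolation=cv2.INTER_CUBIC)
    else: s=cv2.resize(p[155:265,260:370],(500,500)[:2],interpolation=cv2.INTER_CUBIC)
    for nm,box in(("A",(.38,.66,.06,.3)),("B",(.33,.62,-.32,-.1))):
        for lab,z0,z1 in(("top",.15,.168),("mid",.09,.15),("lip",.066,.082),("floorlike",.01,.06)):
            k=sel(W,box,z0,z1)
            if lab=="top": k&=(p.min(-1)>60)
            if k.sum()>20: print(n,nm,lab,k.sum(),rect(W[k][:,:2]),np.round(np.median(W[k][:,2]),4))
        k=sel(W,box,.09,.15)&(p.max(-1)<60)
        if k.sum(): print(n,nm,"dark",k.sum(),W[k].mean(0).round(3))
cv2.imwrite("pics/crop.png",np.hstack([t,s])[:, :, ::-1][:, :1000] if 0 else cv2.resize(np.hstack([t,s]),(800,400))[:,:,::-1])
E
```

```text
L [0.58654095 0.1588214  0.15908324]
R [ 0.55057222 -0.14798286  0.15945623]
top A top 1495 (array([603.3, 163.3]), array([ 45.5, 100.3]), np.float32(-32.69)) 0.1585
top A mid 677 (array([582.2, 158. ]), array([ 39.2, 124.1]), np.float32(-55.57)) 0.1262
top A lip 1357 (array([513.6, 176.1]), array([230.6, 266.2]), np.float32(0.1)) 0.0719
top A floorlike 860 (array([513.7, 179.2]), array([224., 262.]), np.float32(3.91)) 0.029
top A dark 433 [0.574 0.167 0.125]
top B top 1520 (array([ 555.5, -156. ]), array([ 45.5, 100.4]), np.float32(-30.17)) 0.158
top B mid 445 (array([ 566.1, -158.5]), array([ 44.4, 123.2]), np.float32(-27.44)) 0.1271
top B lip 776 (array([ 554.8, -154.1]), array([ 85.4, 130.8]), np.float32(-31.65)) 0.0721
top B floorlike 200 (array([ 555.2, -158.6]), array([ 62.2, 120.7]), np.float32(-31.85)) 0.0364
top B dark 300 [ 0.565 -0.151  0.123]
side A top 748 (array([602. , 160.7]), array([50.1, 99.8]), np.float32(-32.75)) 0.1593
side A mid 1427 (array([583. , 155.4]), array([ 35.8, 125.6]), np.float32(-47.27)) 0.1229
side A lip 1274 (array([513.8, 174.1]), array([227.3, 266.6]), np.float32(0.25)) 0.0728
side A floorlike 2800 (array([505.6, 180.4]), array([224.7, 245.6]), np.float32(4.82)) 0.0385
side A dark 91 [0.55  0.189 0.133]
side B top 1617 (array([ 554.1, -158. ]), array([47.6, 99.9]), np.float32(-29.2)) 0.1594
side B mid 2349 (array([ 560.6, -167.2]), array([ 48. , 123.8]), np.float32(-35.29)) 0.1235
side B lip 927 (array([ 534.4, -174.7]), array([ 73.3, 148.2]), np.float32(-57.32)) 0.0743
side B floorlike 1861 (array([ 556.4, -159.3]), array([ 71.9, 122.9]), np.float32(-32.02)) 0.0363
side B dark 133 [ 0.605 -0.192  0.133]
```

View pics/crop.png

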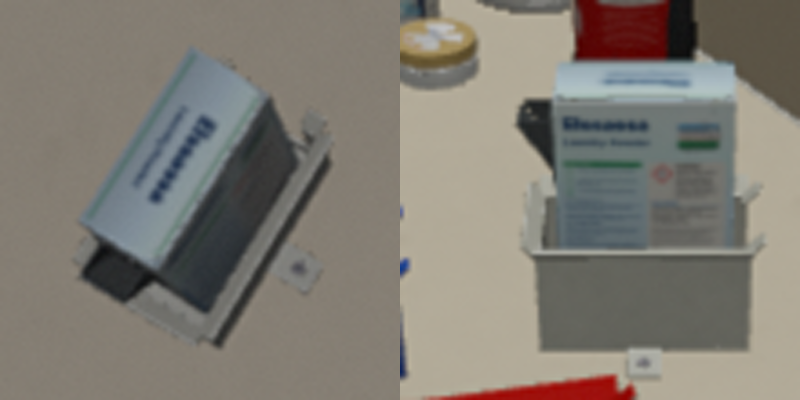

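The crop confirms it: the left carton's spout overhangs the sleeve end that has a tall lip (front left), while the back-right end is open between its corner strips. So this is carton_a. Next I'll locate the sleeve itself.

Run:
```python
from h import *
c0=np.array([.6025,.162])
for n in("top","side"):
    z=np.load(f"pics/{n}0.npz"); p,W=cloud(n,z["p"],z["d"])
    sat=cv2.cvtColor(p,cv2.COLOR_RGB2HSV)[...,1]
    base=(np.hypot(W[...,0]-c0[0],W[...,1]-c0[1])<.1)
    # tall region: the lip band
    k=base&(W[...,2]>.066)&(W[...,2]<.08)&(sat<90)
    P=W[k][:,:2]; print(n,k.sum(),rect(P))
    for yaw in(-33,-31,-29):
        a=np.radians(yaw); ey=-np.array([np.cos(a),np.sin(a)]); ex=np.array([ey[1],-ey[0]])
        q=(P-c0)@np.c_[ex,ey]*1000
        print(yaw,"x hist",np.histogram(q[:,0],np.arange(-60,61,5))[0],"\n   y",np.histogram(q[:,1],np.arange(-85,86,5))[0])
    # long-side lip nearer -x / +x : fit line to outermost points per y bin
    for s in(1,-1):
        pts=[]
        for y in range(-55,60,5):
            m=(abs(q[:,1]-y)<2.5)&(s*q[:,0]>25)
            if m.sum()>1: pts.append((y,s*np.max(s*q[m,0])))
        if len(pts)>5:
            f=np.polyfit(*np.array(pts).T,1); print(n,"side",s,len(pts),"offset",f[1].round(1),"dyaw deg",np.degrees(np.arctan(f[0])).round(2),np.round(pts,0)[:,1])
    mm=(q[:,1]>45); print("tall end y max",np.percentile(q[mm,1],[50,95,99]) if mm.sum() else None,"x range",np.percentile(q[mm,0],[1,99]))
```

```text
top 558 (array([600.8, 162. ]), array([ 85.4, 138.6]), np.float32(-31.8))
-33 x hist [  0   0   0 112 135  72  27 104  14  16  13  11   8   0   1   1   2   6
   8  25   3   0   0   0] 
   y [ 0  0  0 18 27 13 12 16 17 14 18 14 16 16 17 15 15 16 16 12 18 16 15 15
 15 16 16 24 24 64 56  7  0  0]
-31 x hist [  0   0   0 112 136  73  28  84  24  16  13  12  14   0   0   1   5   6
   2  21  11   0   0   0] 
   y [ 0  0  0 18 20 15 14 14 18 15 17 15 15 17 15 17 14 16 17 12 16 17 14 16
 16 16 18 23 23 60 59 11  0  0]
-29 x hist [  0   0   1 110 137  72  26  69  36  13  16  13  13   6   0   2   6   5
   0  14  19   0   0   0] 
   y [ 0  0  0 14 18 19 12 16 16 15 17 15 16 16 15 17 14 16 17 15 14 17 14 16
 14 17 22 25 23 52 60 16  0  0]
top side -1 23 offset -42.9 dyaw deg 2.27 [-45. -45. -44. -44. -44. -44. -45. -44. -44. -44. -43. -42. -43. -43.
 -42. -42. -42. -42. -42. -42. -41. -41. -41.]
tall end y max [63.24732659 70.38240724 71.19826725] x range [-40.5680547   43.95845294]
side 621 (array([599.1, 159.4]), array([ 87.7, 138.2]), np.float32(-31.8))
-33 x hist [  0   0  40  93  38  17  57
[... 173 characters left out ...]
4  0  0]
-31 x hist [  0   0  32 100  42  11  64 230  14   7   5   9   8   7   6  13  13  14
  26  19   1   0   0   0] 
   y [ 0  0  0  9 23 29 12 18 22 18 24 19 18 26 17 22 16 24 17 19 22 17 23 18
 23 20 18 11 23 57 50  6  0  0]
-29 x hist [  0   0  36  96  39  17  88 180  33   8   5   8   8   8   7  17  13  12
  25  20   1   0   0   0] 
   y [ 0  0  0  9 23 27 12 17 19 22 20 23 20 18 23 15 23 20 20 20 16 25 16 25
 16 24 19 12 24 54 53  6  0  0]
side side -1 23 offset -45.7 dyaw deg 2.23 [-45. -48. -48. -48. -48. -47. -46. -46. -46. -48. -46. -46. -44. -46.
 -45. -45. -44. -44. -44. -44. -44. -44. -44.]
tall end y max [62.28936784 69.83458007 71.44096877] x range [-43.97760149  39.9169135 ]
```

```bash
cat >> h.py <<'E'
from scipy.spatial.transform import Rotation as R
def ori(deg,flip=0):  # tool z down, tool x along deg(+180 if flip)
    a=np.radians(deg+180*flip); x=np.array([np.cos(a),np.sin(a),0]); z=np.array([0,0,-1.])
    return R.from_matrix(np.c_[x,np.cross(z,x),z]).as_rotvec()
E
python3 - <<'E'
from h import *
from rig import ik,manip
for f in(0,1):
    for yaw in(-32.7,):
        for z in(.104,.226,.3):
            q=ik([.6025,.162,z],ori(yaw,f)); print(f,z,None if q is None else np.round(q,3))
E
```

```text
0 0.104 [ 0.152  0.513  1.579 -0.     1.049  2.294]
0 0.226 [ 0.152  0.39   1.452 -0.     1.299  2.294]
0 0.3 [ 0.152  0.338  1.349 -0.     1.455  2.294]
1 0.104 [ 0.152  0.513  1.579 -0.     1.049 -0.848]
1 0.226 [ 0.152  0.39   1.452 -0.     1.299 -0.848]
1 0.3 [ 0.152  0.338  1.349 -0.     1.455 -0.848]
```

Run:
```python
from h import *
from rig import manip,jaws
o=ori(-32.7,1); x,y=.6025,.162
manip.goto([x,y,.25],o)
hit=manip.line_to([x,y,.104],v=.12,force_limit=10); print("hit",hit,manip.current_ee_pos())
if not hit:
    jaws.grab(); print("w",manip.current_gripper_width(),"F",manip.current_force().round(2),manip.current_finger_force())
    if .04<manip.current_gripper_width()<.055:
        print(manip.line_to([x,y,.114],v=.05,force_limit=20),manip.current_force().round(2))
        print(manip.line_to([x,y,.236],v=.1,force_limit=20),manip.current_force().round(2),manip.current_moment().round(2))
print(manip.current_time_s(),manip.current_gripper_width())
for n in("top","side"):
    p,W=cloud(n); cv2.imwrite(f"pics/{n}1.png",p[:,:,::-1])
    if n=="side": np.save("pics/W1.npy",W)
```

```text
hit False [0.60314453 0.16210626 0.10479589]
w 0.047585443060993673 F [ 0.64 -0.35  0.38] 29.99336153268814
False [-1.    0.03 -4.29]
False [-0.66 -0.68 -3.63] [-0.01 -0.02 -0.01]
5.7667 0.04741881234351444
```

View pics/side1.png

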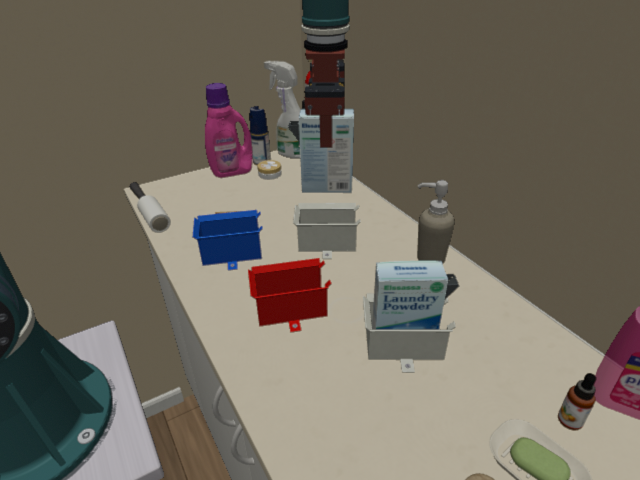

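The carton is held clear at (327,150), and the empty sleeve is visible at (327,228). I can't make out the spout, so I'll enlarge the carton and re-measure the empty sleeve and the held carton.

Run:
```python
from h import *
from rig import manip
e=manip.current_ee_pos(); print("ee",e)
crops=[]
for n in("top","side"):
    p,W=cloud(n); sat=cv2.cvtColor(p,cv2.COLOR_RGB2HSV)[...,1]
    crops.append(cv2.resize(p[130:230,200:300] if n=="top" else p[90:210,260:380],(400,400),interpolation=cv2.INTER_CUBIC))
    d=np.hypot(W[...,0]-.6,W[...,1]-.161)
    k=(d<.1)&(W[...,2]>.066)&(W[...,2]<.08)&(sat<90); print(n,"sleeve lip",k.sum(),rect(W[k][:,:2]))
    k=(d<.1)&(W[...,2]>.13)&(W[...,2]<.215); print(n,"carton low",k.sum(),W[k].min(0).round(3),rect(W[k][:,:2]))
    k=(d<.1)&(W[...,2]>.279)&(W[...,2]<.297)&(p.min(-1)>60); print(n,"carton top",k.sum(),rect(W[k][:,:2]) if k.sum()>3 else 0, np.median(W[k][:,2]))
    k=(d<.11)&(W[...,2]>.23)&(W[...,2]<.275)&(p.max(-1)<60); print(n,"dark",k.sum(),W[k].mean(0).round(3))
cv2.imwrite("pics/c2.png",np.hstack(crops)[:,:,::-1])
```

```text
ee [0.60202399 0.16192888 0.23513257]
top sleeve lip 333 (array([582.5, 132.1]), array([ 19.3, 138.1]), np.float32(-33.59))
top carton low 79 [0.56  0.153 0.132] (array([567.8, 158.6]), array([ 1.9, 20.2]), np.float32(-34.5))
top carton top 69 (array([632.2, 127.4]), array([11.7, 15.7]), np.float32(58.06)) 0.2886557624419017
top dark 0 [nan nan nan]
side sleeve lip 661 (array([599.9, 161.2]), array([ 91.2, 138.3]), np.float32(-31.62))
side carton low 1856 [0.547 0.115 0.135] (array([589.5, 143.4]), array([ 12.7, 100.8]), np.float32(-34.37))
side carton top 450 (array([599., 157.]), array([55.4, 98.9]), np.float32(-33.02)) 0.28868144380323735
side dark 330 [0.571 0.155 0.26 ]<stdin>:12: RuntimeWarning: Mean of empty slice.
  ret = um.true_divide(
```

View pics/c2.png

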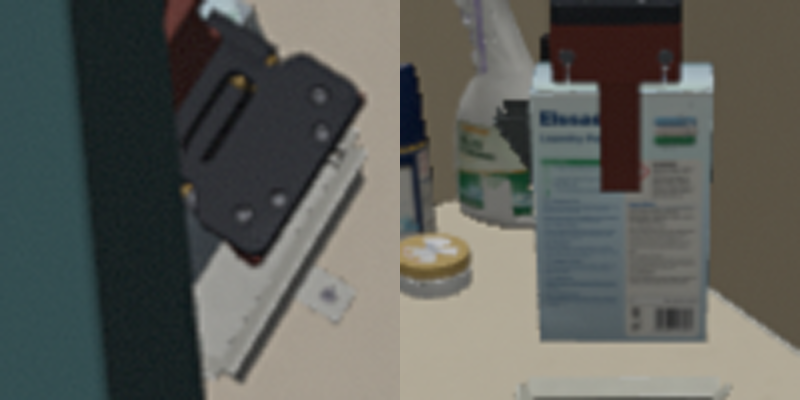

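The crop shows the spout at the carton's front-left end, at about (510,130), with the finger centred on the face and the carton hanging upright. I'll turn it half round and check before lowering.

Run:
```python
from h import *
from rig import manip,ik
q=np.array(manip.current_joint_positions()); 
for d in (1.05,2.1,3.1416):
    t=q.copy(); t[5]+=d; manip.set_joints(t)
x,y=.600,.1607
manip.line_to([x,y,.236],ori(-31.7,0),v=.05); manip.hold(.3)
e=manip.current_ee_pos(); print("ee",e,R.from_rotvec(manip.current_orientation()).as_matrix()[:,0],manip.current_time_s(),manip.current_gripper_width())
p,W=cloud("side"); d=np.hypot(W[...,0]-.6,W[...,1]-.161)
k=(d<.1)&(W[...,2]>.13)&(W[...,2]<.215); print("low",k.sum(),W[k].min(0).round(3),rect(W[k][:,:2]))
cv2.imwrite("pics/c3.png",cv2.resize(p[90:260,250:420],(500,500),interpolation=cv2.INTER_CUBIC)[:,:,::-1])
```

```text
ee [0.60002608 0.16070698 0.23598268] [ 8.50808097e-01 -5.25476526e-01 -4.81378766e-05] 9.4583 0.047402196083148856
low 1840 [0.545 0.114 0.136] (array([588. , 141.1]), array([ 10.3, 100. ]), np.float32(-30.92))
```

View pics/c3.png

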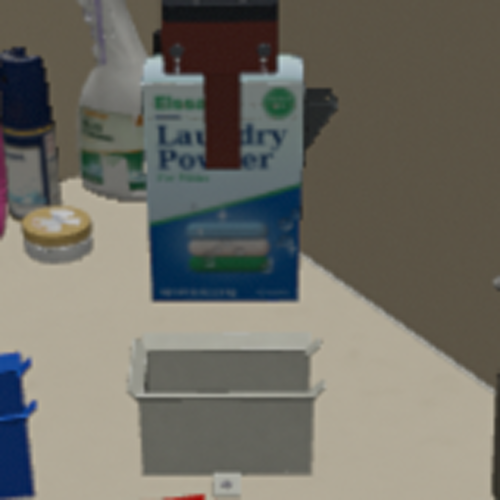

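The spout now points back right, at (320,110) in the crop, and the carton is centred over the sleeve. Lowering with a force stop.

Run:
```python
from h import *
from rig import manip,jaws
x,y=.600,.1607
h=manip.line_to([x,y,.112],v=.07,force_limit=12); print(h,manip.current_ee_pos(),manip.current_force().round(2))
if not h:
    h=manip.line_to([x,y,.1025],v=.02,force_limit=6); z=manip.current_ee_pos()[2]; print(h,z,manip.current_force().round(2))
    if z<.107:
        jaws.release(); manip.line_to([x,y,.26],v=.12)
        manip.goto([.42,.30,.30],ori(-31.7,0)) 
print(manip.current_ee_pos(),manip.current_time_s())
for n in("top","side"):
    p,W=cloud(n); cv2.imwrite(f"pics/{n}4.png",p[:,:,::-1])
    d=np.hypot(W[...,0]-.6,W[...,1]-.161)
    k=(d<.1)&(W[...,2]>.15)&(W[...,2]<.168)&(p.min(-1)>60)
    if k.sum()>9: print(n,k.sum(),rect(W[k][:,:2]),np.median(W[k][:,2]),np.percentile(W[k][:,2],[5,95]))
```

```text
False [0.6003566  0.16075771 0.11245754] [-0.15  0.29 -4.3 ]
True 0.10389012141107283 [-0.6   0.68  5.42]
[0.4209035  0.2996793  0.29982424] 15.025
top 1472 (array([601.2, 162.4]), array([ 46.5, 100.4]), np.float32(-31.75)) 0.1584263380472713 [0.1557726  0.16085188]
side 739 (array([599.8, 160.4]), array([ 49.9, 100. ]), np.float32(-31.92)) 0.15942654666927997 [0.1516501  0.16112937]
```

View pics/side4.png

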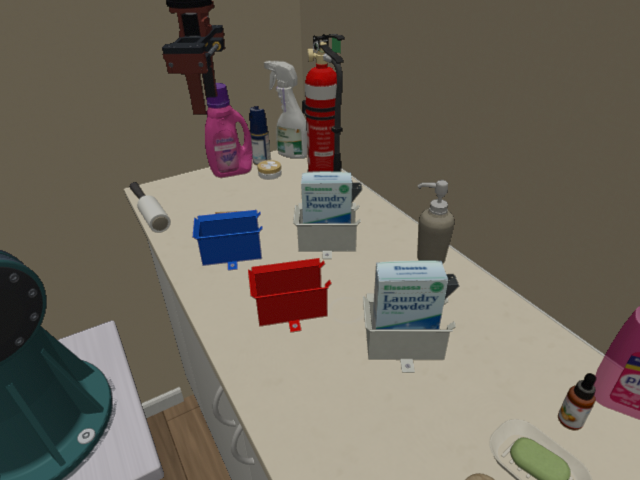

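View pics/top4.png

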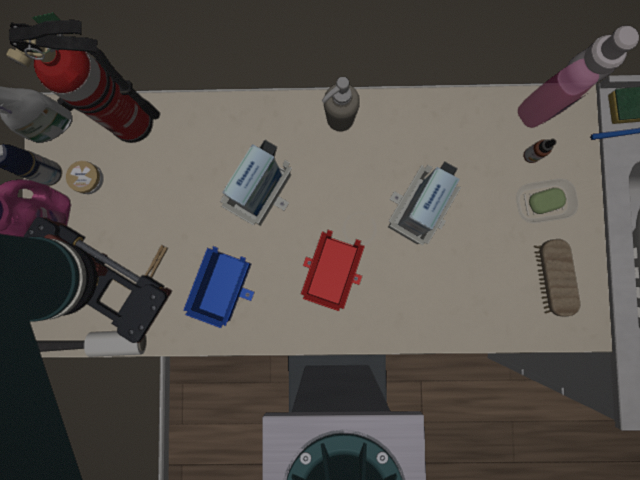

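Carton_a is home: its top is at the original 158 mm, it is level and centred, and its spout is at (267,148), back right. Carton_b is unchanged and the arm is clear.

```bash
python3 -c "
from rig import job
print(job.close_job())"
```

```text
the job is handed in; nothing more can be done
None
```

Carton_a is turned half round and fully home in its own sleeve, spout over the cut-down end, and released; carton_b was not touched, and the job was handed in at about 15 s of the 42 s allowed.

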